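# Snap the cap onto a sample vial in the capping stand

## Robot

A 6-joint arm with a two-finger parallel gripper is mounted at the origin on the work surface. World frame = base frame: x ahead of the robot, y to its left, z up, the work surface at z = 0. Lengths are in m, angles in rad, forces in N, time in s.
With the tool pointing down it reaches from about 0.25 to 0.775 m from the base axis. Payload 4 kg.
Tool frame: the origin (TCP) lies at the very end of the fingers, on their centre line; the grasp point (between the pads) lies 19 mm behind it (robot.grip_point_offset is the distance from the TCP to the grasp point, in m); z points along the fingers, y is the direction in which the jaws open and shut (so a half turn about z gives the same grasp; the last joint's range is limited). The gripper opens to 85 mm and grips with 20 to 120 N. Pads are 22 mm wide; open, the fingers measure 114 mm over their backs; the gripper's body (76 mm by 85 mm) begins 54 mm behind the grasp point. The pads swing forward as they close: fully open they stand 13 mm farther back than shut.
Start: joints at [-1.241, 0.087, 1.371, -0, 1.684, -0.103], TCP at [0.231, -0.499, 0.231] pointing down, gripper open.
Joint ranges: [-3.1, 3.1], [-0.76, 2.03], [0.27, 2.55], [-1.08, 4.22], [0.17, 2.65], [-2.57, 2.57]. Speed limits (rad/s): [2.79, 2.79, 3.14, 3.14, 3.14, 3.14].

## Interface

Orientations are given as a unit quaternion [w, x, y, z].
In Python, from plant import sensors, imaging, robot gives the robot as it stands. The module is installed in compiled form; this text tells all that it offers.
- The arm moves only by the shell command python3 -m creep 'ROWS' [FORCE]. ROWS is JSON, a list of rows, each a list of 3 entries, a list of its own where there are three numbers: the opening, from -1 (shut) to 1 (fully open), so that 0 is half open, then the shift along the world's x, y, z as a fraction of full scale, then the turn, a rotation vector about the world's x, y, z as a fraction of full scale. In form: [[grip, [dx, dy, dz], [wx, wy, wz]], ...]. A call has exactly 5 rows; each row shifts and turns the commanded pose from where the row before left it; what a row does not reach is not made up. Full scale, the value 1, is 2 cm for a shift and 6 degrees for a turn. A row lasts 1/12 s, in which the tool goes at most 41.7 mm and 7.16 degrees, less where a joint would pass 70% of its speed; a pose out of reach is approached as far as the arm can. A call with a number of a shift or a turn outside -1 to 1 is refused whole. A call with a gripper value outside its range is refused whole. The fingers move at their own pace and stop on an object; FORCE is the grip in N (left out, the last holds). Time passes only in rows, so rows that do not move let the fingers close, or fill a call up. It gives the time, the measured TCP pose, the force and the opening at its end, in the units of the state.
- sensors.state(): the state, without advancing time (a new reading comes with each control period).
- imaging.capture(name): name is "scene" or "top" or "wrist"; returns the picture (384x512x3 uint8, blue, green, red); there is no depth.
- imaging.camera_model(name): a dict with "K" (3x3 intrinsics, pixels), "k1" (the pictures are not rectified: a ray, as slopes to the right and down, at radius r is drawn at 1 + k1 r^2 times it, then the intrinsics apply), "R" (3x3) and "t" (3): a world point X has camera coordinates R X + t. Camera axes: x right, y down, z forward; pixel columns grow to the right and rows downward; lengths in m; the calibration is good to about 2 mm. A picture is of the moment at which its call begins: read the wrist's pose just before it. camera_model takes no time and is no camera call; for the wrist camera it gives the pose at the moment of the call.
- robot.close_job(): hands the job in, once; it reports no verdict.
The state is a dict: "time_s": time; "joint_positions": joint angles; "joint_velocities": joint speeds; "effort": joint torques, N m; "ee_pos": TCP position; "eef_rot": TCP orientation; "ft_force": force on the tool from outside, world axes, zero at the start; "torque": the same for the moment, N m; "finger_gap": opening from 0.0 (shut) to 1.0 (fully open).
Only numpy, scipy, OpenCV 4.12 (cv2) and the standard library are available. Lean on these libraries where they do the work, as an engineer would, in place of code of your own. Each camera call takes 0.05 s, during which the arm holds its last target. There are 200 camera calls.

## Task

Stand the white sample vial upright in the bore of the blue capping stand and let go of it, then push the blue snap cap down onto its neck until it clicks and sits fully home. Keep pressing the cap firmly straight down (about 10 N) after the click and finish like that, with the gripper still on the cap and pushing. Leave the beaker, the jar and the white dish where they stand.

Things in the scene. Friction and masses are not known exactly. Their poses are not given: they have to be found in the camera images.
- bore (a point): Centre of the mouth of the round bore in the blue capping stand, on its top face 40 mm above the bench; z up along the bore. The bore is 31.6 mm wide, 22 mm deep with a flat solid floor, and has a 3 mm chamfer at the mouth.
- stand: The fixed capping stand: a blue block 70 x 70 x 40 mm with a low foot (10 mm high) reaching 53 mm from the middle along its own +x and -x. Origin under its centre on the bench, z up.
- vial_centre (a point): Centre, half-way up (49 mm above its underside), of the loose white sample vial, 98 mm tall, about 80 g, which starts standing upright on the bench; z up along it. Round body 30 mm in diameter and 80 mm high with a blue band. Fully down in the bore, this point is 27 mm above the bore's mouth.
- vial: The same vial; origin at the centre of its underside. The body ends in a flat shoulder 80 mm up; above it a neck 19 mm in diameter and 18 mm high, tapered at the top, with four small spring-loaded grey beads, 8 mm above the shoulder, standing out to 26 mm across.
- cap_centre (a point): Centre, half-way up (15 mm above the rim), of the loose blue ribbed snap cap, which starts on the bench open side down; z up. Cylinder 36 to 37 mm in diameter, 30 mm tall, about 30 g; hollow 22 mm deep from below, with a rounded lip inside the rim, 22 mm across. Fits at any yaw.
- cap: The same cap; origin at the centre of its rim (underside). On the neck it first rests on the beads, rim about 9 mm above the shoulder. At about 7 to 12 N of push the lip passes the beads, the force drops and the rim lands on the shoulder: fully home, the cap's centre is 46 mm above the vial's centre.
- beaker: Bystander: open glass beaker, 68 mm in diameter, 85 mm tall; origin at the centre of its underside.
- jar: Bystander: closed white jar with an orange lid, 66 mm in diameter, 110 mm tall; origin at the centre of its underside.
- dish: Bystander: white ceramic dish, 84 mm in diameter, 35 mm tall; origin at the centre of its underside.
Things that resemble listed ones, but are neither listed nor needed, are in the scene too. What is shaped like the vial but red is not meant.

How it is judged:
By the outcome, as a careful person would: the job done as asked, in the order asked, and still so for the second after the job is handed in, while the arm keeps its last pose, push and grip.
It also fails if it takes over 67 s, if anything falls off the work surface, if the arm or the gripper's body presses on something with over 40 N, if the wrist force passes 120 N, or if a joint passes its speed limit or range.

## Working session

There is one attempt and no reset: what is moved stays moved. The work goes in short steps, Python scripts to look and compute and a shell command to move; the robot and the scene stay as the last step left them, time stands still between calls to the robot, and variables do not carry over. Pictures are saved under pics/ and viewed, about 8 in all and at most 12, crops included, and the job is handed in when it is done.

```bash
mkdir -p pics; cat > h.py <<'E'
import numpy as np, cv2
from plant import sensors, imaging, robot
def snap(name, fn):
    m=imaging.camera_model(name); im=imaging.capture(name); cv2.imwrite('pics/'+fn,im); return im,m
def ray(m,u,v):
    K=np.array(m['K']);R=np.array(m['R']);t=np.array(m['t'])
    D=np.array([m['k1'],0,0,0],float)
    p=cv2.undistortPoints(np.array([[[u,v]]],float),K,D)[0,0]
    return -R.T@t, R.T@np.array([p[0],p[1],1])
def onz(m,u,v,z):
    o,d=ray(m,u,v); return o+d*(z-o[2])/d[2]
def proj(m,X):
    K=np.array(m['K']);R=np.array(m['R']);t=np.array(m['t'])
    D=np.array([m['k1'],0,0,0],float)
    return cv2.projectPoints(np.array(X,float).reshape(-1,3),cv2.Rodrigues(R)[0],t,K,D)[0][:,0]
E
python3 - <<'E'
from h import *
a,m=snap('top','top1.png'); b,n=snap('scene','scene1.png')
print(sensors.state()); 
for k in (m,n): print(k)
E
```

```text
{'time_s': 0.1, 'joint_positions': array([-1.24110080e+00,  8.78906152e-02,  1.37214543e+00,  3.62341682e-05,
        1.68355660e+00, -1.03118468e-01]), 'joint_velocities': array([-0.00049517, -0.00118203, -0.00153569,  0.00029234, -0.00052714,
       -0.00211899]), 'effort': array([ 1.89251718e-03, -3.53014290e+01, -3.14218891e+01, -2.77468416e-04,
        7.93338666e-03,  2.46031146e-05]), 'ee_pos': array([ 0.23053704, -0.49886135,  0.23022948]), 'eef_rot': array([-9.95622962e-04,  9.76674325e-01,  2.14723687e-01, -9.51574776e-05]), 'ft_force': array([-1.0274501 , -0.08322914, -1.1727967 ]), 'torque': array([-0.0454377 , -0.01686938, -0.01139662]), 'finger_gap': 0.997831251990284}
{'K': array([[384.99966087,   0.        , 262.18318912],
       [  0.        , 384.99966087, 197.18371725],
       [  0.        ,   0.        ,   1.        ]]), 'k1': 0.040845130707262714, 'R': array([[ 0.02377332, -0.99948308,  0.02164265],
       [-0.99075735, -0.02644666, -0.13304303],
       [ 0.13354663, -0.01827974, -0.99087393]]), 't': array([-0.00301917,  0.59738805,  0.89065164])}
{'K': array([[375.17911121,   0.        , 254.05977244],
       [  0.        , 375.17911121, 193.6198247 ],
       [  0.        ,   0.        ,   1.        ]]), 'k1': -0.04322102966582687, 'R': array([[ 0.73285086,  0.6802355 ,  0.01446666],
       [ 0.42822893, -0.44462055, -0.78672266],
       [-0.52872451,  0.58274542, -0.61713707]]), 't': array([-0.45630801, -0.22082647,  1.40450777])}
```

View pics/top1.png

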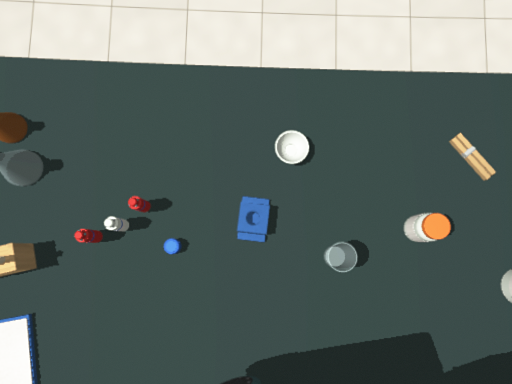

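View pics/scene1.png

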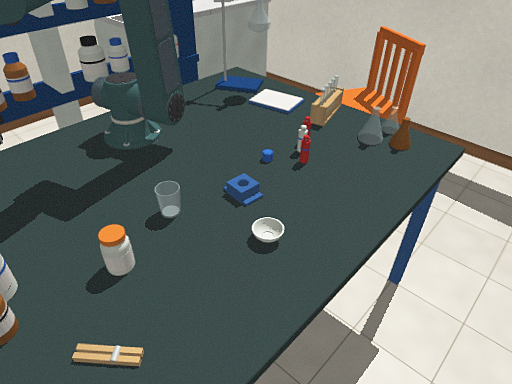

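The top view shows candidates for the vial at red (136,203), white (113,223) and red (84,236). Only the white one fits the description. The blue cap is at (172,246), the stand's bore at (255,218), the dish at (291,148), the beaker at (341,257) and the jar at (430,228). I'll enlarge that area to confirm.

```bash
python3 - <<'E'
from h import *
m=imaging.camera_model('top'); im=cv2.imread('pics/top1.png')
c=cv2.resize(im[180:260,70:280],None,fx=3.8,fy=3.8,interpolation=cv2.INTER_CUBIC); cv2.imwrite('pics/crop1.png',c)
for n,u,v,z in [('vialtop',111,222,.098),('cap',172,246,.03),('bore',255,218,.04),('red1',134,202,.098),('red2',81,235,.098)]: print(n,onz(m,u,v,z))
E
```

```text
vialtop [0.52513307 0.34629445 0.098     ]
cap [0.47550837 0.22401187 0.03      ]
bore [0.54645002 0.02807965 0.04      ]
red1 [0.57094689 0.29931321 0.098     ]
red2 [0.49518532 0.40845765 0.098     ]
```

View pics/crop1.png

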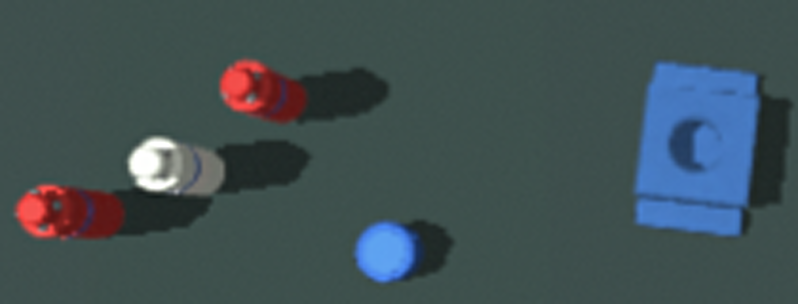

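The crop confirms it: the white vial's neck top is at about crop (152,163), i.e. image (110,223), with the red lookalikes at (134,202) and (79,236). The cap and the bore are clear. The jaws should open across the red-white-red line, at about 35° world yaw, so I'll turn +100° on the way.

```bash
python3 - <<'E'
from h import *
from scipy.spatial.transform import Rotation as Ro
m=imaging.camera_model('wrist');s=sensors.state();q=s['eef_rot'];T=Ro.from_quat([q[1],q[2],q[3],q[0]]).as_matrix()
R=np.array(m['R']);c=-R.T@m['t']; print('cam in tool',T.T@(c-s['ee_pos']),'view dir tool',T.T@R[2], 'right',T.T@R[0])
print(m['K'],m['k1'])
E
# toward (0.53,0.25,.23): dx .295, dy .78
for i in 1 2 3; do python3 -m creep '[[1,[0.2,1,0],[0,0,1]],[1,[0.2,1,0],[0,0,1]],[1,[0.2,1,0],[0,0,1]],[1,[0.2,1,0],[0,0,1]],[1,[0.2,1,0],[0,0,1]]]' 40 | tail -1; done
python3 -m creep '[[1,[0.8,1,0],[0,0,1]],[1,[0.8,1,0],[0,0,0.7]],[1,[0.8,1,0],[0,0,0]],[1,[0.8,1,0],[0,0,0]],[1,[0.8,1,0],[0,0,0]]]'
python3 -m creep '[[1,[0.8,1,0],[0,0,0]],[1,[0.8,1,0],[0,0,0]],[1,[0.8,1,0],[0,0,0]],[1,[0.8,1,0],[0,0,0]],[1,[0.8,1,0],[0,0,0]]]'
```

```text
cam in tool [ 0.07919103  0.00034637 -0.14297462] view dir tool [-3.08193398e-01 -5.42105918e-04  9.51323570e-01] right [1.64533395e-04 9.99999792e-01 6.23146456e-04]
[[306.40875825   0.         253.99519225]
 [  0.         306.40875825 195.59365671]
 [  0.           0.           1.        ]] -0.027293781116030973
finger_gap: 1.002
finger_gap: 1.002
finger_gap: 1.0
time_s: 1.77
ee_pos: [0.371, -0.098, 0.231]
eef_rot: [-0.0, 0.462, 0.887, -0.0]
ft_force: [-0.6, -0.6, 0.0]
finger_gap: 1.0
time_s: 2.18
ee_pos: [0.451, 0.0019, 0.2308]
eef_rot: [-0.0, 0.462, 0.887, -0.0]
ft_force: [0.6, -0.5, 1.1]
finger_gap: 1.0
```

```bash
python3 -m creep '[[1,[0.95,0.26,0],[0,0,0]],[1,[0.95,0.26,0],[0,0,0]],[1,[0.95,0.26,0],[0,0,0]],[1,[0.95,0.26,0],[0,0,0]],[1,[0.95,0.26,0],[0,0,0]]]' 
python3 -m creep '[[1,[0,0,-1],[0,0,0]],[1,[0,0,-1],[0,0,0]],[1,[0,0,0],[0,0,0]],[1,[0,0,0],[0,0,0]],[1,[0,0,0],[0,0,0]]]' 
python3 - <<'E'
from h import *
import pickle
im,m=snap('wrist','wb.png'); s=sensors.state(); pickle.dump((m,s),open('wb.pkl','wb'))
print(s['ee_pos'], proj(m,[.5465,.028,.04]))
E
```

```text
time_s: 2.6
ee_pos: [0.5462, 0.0272, 0.2305]
eef_rot: [-0.001, 0.462, 0.887, -0.0]
ft_force: [-0.8, 0.1, 0.1]
finger_gap: 0.998
time_s: 3.02
ee_pos: [0.5458, 0.0266, 0.1921]
eef_rot: [0.0, 0.462, 0.887, 0.0]
ft_force: [0.4, 0.2, 0.3]
finger_gap: 1.0
[0.54613856 0.02660462 0.19277934] [[255.10439247 178.83252498]]
```

View pics/wb.png

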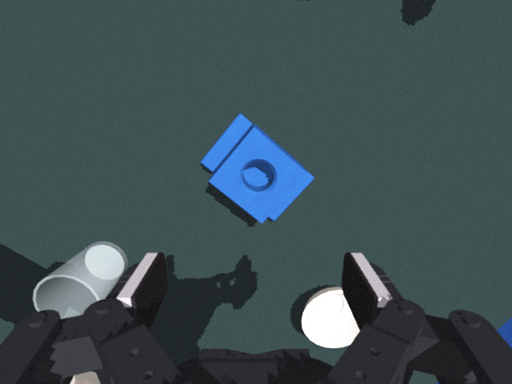

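The wrist view shows the blue stand, with the bore mouth centred near (259,175). The beaker is at lower left and the dish at (330,317). I'll refine the bore numerically, then move over the vial.

```bash
python3 - <<'E'
from h import *
import pickle
m,s=pickle.load(open('wb.pkl','rb')); im=cv2.imread('pics/wb.png')
for u,v in [(259,175),(258,175),(259,176)]: print(onz(m,u,v,.04))
R=proj(m,[[.549+.0188*np.cos(a),.028+.0188*np.sin(a),.04] for a in np.arange(0,6.3,.1)])
g=cv2.cvtColor(im,cv2.COLOR_BGR2GRAY).astype(np.float32); 
G=cv2.GaussianBlur(g,(0,0),1);M=np.hypot(cv2.Sobel(G,5,1,0),cv2.Sobel(G,5,0,1))
best=[]
A=np.arange(0,6.28,.05)
for r in (.0158,.0188):
  sc=[]
  for x in np.arange(.535,.561,.0005):
    for y in np.arange(.018,.042,.0005):
      p=proj(m,np.c_[x+r*np.cos(A),y+r*np.sin(A),0*A+.04]).astype(np.float32)
      sc.append((cv2.remap(M,p[:,0],p[:,1],1).mean(),x,y))
  sc.sort(reverse=True); print(r,np.round(sc[:4],4).tolist())
c=cv2.resize(im[110:230,190:325],None,fx=5,fy=5,interpolation=cv2.INTER_CUBIC); cv2.imwrite('pics/wbc.png',c)
E
# to over vial (.525,.347) : dx -.021, dy .320
python3 -m creep '[[1,[-0.06,1,0.1],[0,0,0]],[1,[-0.06,1,0.1],[0,0,0]],[1,[-0.06,1,0.1],[0,0,0]],[1,[-0.06,1,0.1],[0,0,0]],[1,[-0.06,1,0.1],[0,0,0]]]' |tail -1
python3 -m creep '[[1,[-0.06,1,0.1],[0,0,0]],[1,[-0.06,1,0.1],[0,0,0]],[1,[-0.06,1,0.1],[0,0,0]],[1,[-0.06,1,0.1],[0,0,0]],[1,[-0.06,1,0.1],[0,0,0]]]' |tail -1
python3 -m creep '[[1,[-0.06,1,0.1],[0,0,0]],[1,[-0.06,1,0.1],[0,0,0]],[1,[-0.06,1,0.1],[0,0,0]],[1,[-0.06,1,0.1],[0,0,0]],[1,[-0.06,1,0.1],[0,0,0]]]' |tail -1
python3 -m creep '[[1,[-0.15,1,0],[0,0,0]],[1,[0,0,0],[0,0,0]],[1,[0,0,0],[0,0,0]],[1,[0,0,0],[0,0,0]],[1,[0,0,0],[0,0,0]]]' 
python3 - <<'E'
from h import *
import pickle
im,m=snap('wrist','wv.png'); s=sensors.state(); pickle.dump((m,s),open('wv.pkl','wb'))
print(s['ee_pos'], proj(m,[.525,.347,.098]))
E
```

```text
[0.54740808 0.03342255 0.04      ]
[0.54659665 0.03285446 0.04      ]
[0.54799747 0.03258976 0.04      ]
0.0158 [[92.718, 0.5475, 0.034], [92.1567, 0.548, 0.034], [91.9458, 0.5475, 0.0335], [91.547, 0.547, 0.0335]]
0.0188 [[65.5192, 0.5475, 0.031], [65.4903, 0.548, 0.031], [65.4795, 0.5475, 0.0305], [64.9635, 0.548, 0.0305]]
finger_gap: 1.002
finger_gap: 1.004
finger_gap: 1.0
time_s: 4.73
ee_pos: [0.5251, 0.3458, 0.2221]
eef_rot: [0.001, 0.462, 0.887, 0.0]
ft_force: [1.6, 0.2, 0.5]
finger_gap: 0.999
[0.52505568 0.34575535 0.22192678] [[254.34482473 186.37668033]]
```

View pics/wv.png

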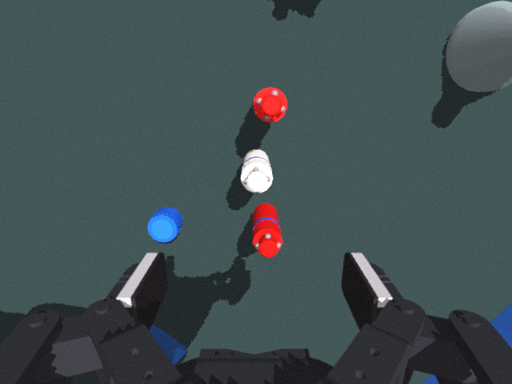

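The white vial is at the centre, with its neck top at about (257,181), red vials above (270,105) and below (267,240), and the cap at (166,226). Next is a refined position fit, overlaying the results.

```bash
cat > fit.py <<'E'
from h import *
from scipy.optimize import minimize
A=np.arange(0,6.28,.04)
def circ(m,x,y,r,z): return proj(m,np.c_[x+r*np.cos(A),y+r*np.sin(A),0*A+z]).astype(np.float32)
def inside(im,m,rings,x0,y0,w=.010,st=.0004):
    g=cv2.GaussianBlur(im,(0,0),.7).astype(np.float32)
    M=sum(np.hypot(cv2.Sobel(g[:,:,k],5,1,0),cv2.Sobel(g[:,:,k],5,0,1)) for k in range(3))
    M=np.minimum(M,np.percentile(M,99.9))
    sc=[]
    for x in np.arange(x0-w,x0+w,st):
        for y in np.arange(y0-w,y0+w,st):
            v=0
            for r,z in rings:
                p=circ(m,x,y,r,z); v+=cv2.remap(M,p[:,0],p[:,1],1).mean()
            sc.append((v,x,y))
    sc.sort(reverse=True); b=np.array(sc[:15]); return b[:,1:].mean(0)
E
python3 - <<'E'
from fit import *
import pickle
tm=imaging.camera_model('top');sm=imaging.camera_model('scene')
ti=cv2.imread('pics/top1.png');si=cv2.imread('pics/scene1.png')
wb=pickle.load(open('wb.pkl','rb'))[0];wbi=cv2.imread('pics/wb.png')
wv=pickle.load(open('wv.pkl','rb'))[0];wvi=cv2.imread('pics/wv.png')
br=[(.0188,.04),(.0158,.037)]; cr=[(.0183,.03)]; vr=[(.0085,.098),(.015,.08)]
b=inside(wbi,wb,br,.547,.031); v=inside(wvi,wv,vr,.525,.347); c=inside(wvi,wv,cr,.4755,.224)
print('wrist bore',b,'vial',v,'cap',c)
print('top bore',inside(ti,tm,br,.547,.031),'vial',inside(ti,tm,vr,.525,.347),'cap',inside(ti,tm,cr,.4755,.224))
print('scene bore',inside(si,sm,br,.547,.031),'vial',inside(si,sm,vr,.525,.347),'cap',inside(si,sm,cr,.4755,.224))
def ov(im,m,rs,x,y,box,f):
    u0,v0,u1,v1=box; o=cv2.resize(im[v0:v1,u0:u1],None,fx=f,fy=f,interpolation=cv2.INTER_CUBIC)
    for r,z in rs: cv2.polylines(o,[np.int32((circ(m,x,y,r,z)-[u0,v0]+.5)*f)],True,(0,255,255),1)
    return o
o1=ov(wbi,wb,br,*b,(209,125,309,225),4);o2=ov(wvi,wv,vr,*v,(227,150,287,210),6.667);
cv2.imwrite('pics/ov.png',np.hstack([o1,cv2.resize(o2,(400,400))]))
E
```

```text
wrist bore [0.54756 0.03116] vial [0.52478667 0.35094667] cap [0.47582    0.22514667]
top bore [0.54745333 0.03438667] vial [0.5246 0.3538] cap [0.47606 0.22664]
scene bore [0.54465333 0.03401333] vial [0.52174667 0.35446667] cap [0.47286 0.22696]
```

View pics/ov.png

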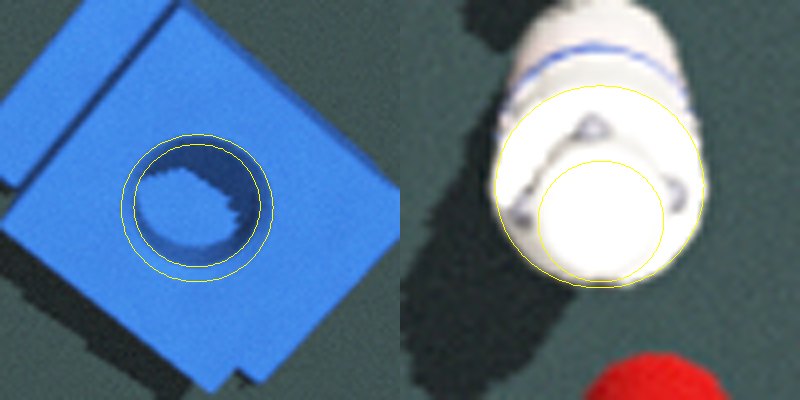

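The vial overlay fits well. The inner ring matches the bore's visible edge. All three cameras agree on the bore minus vial offset, (+22.8, -319.7) mm, though their absolute y differs by about 3 mm. I'll use the mean for the grasp and the offset for the transfer.

```bash
python3 -m creep '[[1,[-0.07,0.36,-0.5],[0,0,0]],[1,[0,0,-1],[0,0,0]],[1,[0,0,-1],[0,0,0]],[1,[0,0,-1],[0,0,0]],[1,[0,0,-1],[0,0,0]]]' 40
python3 -m creep '[[1,[0,0,-1],[0,0,0]],[1,[0,0,-1],[0,0,0]],[1,[0,0,-1],[0,0,0]],[1,[0,0,-1],[0,0,0]],[1,[0,0,-0.55],[0,0,0]]]'
python3 -m creep '[[1,[0,0,0],[0,0,0]],[1,[0,0,0],[0,0,0]],[1,[0,0,0],[0,0,0]],[-1,[0,0,0],[0,0,0]],[-1,[0,0,0],[0,0,0]]]'
python3 -m creep '[[-1,[0,0,0],[0,0,0]],[-1,[0,0,0],[0,0,0]],[-1,[0,0,0],[0,0,0]],[-1,[0,0,0],[0,0,0]],[-1,[0,0,0],[0,0,0]]]'
python3 -m creep '[[-1,[0,0,0],[0,0,0]],[-1,[0,0,0],[0,0,0]],[-1,[0,0,0],[0,0,0]],[-1,[0,0,0],[0,0,0]],[-1,[0,0,0],[0,0,0]]]'
```

```text
time_s: 5.2
ee_pos: [0.523, 0.3536, 0.1297]
eef_rot: [-0.0, 0.462, 0.887, -0.0]
ft_force: [1.1, -0.5, -0.2]
finger_gap: 1.0
time_s: 5.62
ee_pos: [0.5215, 0.3528, 0.0366]
eef_rot: [-0.001, 0.462, 0.887, -0.002]
ft_force: [-0.5, 0.0, -0.4]
finger_gap: 0.999
time_s: 6.03
ee_pos: [0.5243, 0.3545, 0.0422]
eef_rot: [0.001, 0.462, 0.887, 0.001]
ft_force: [0.0, 0.4, 0.5]
finger_gap: 0.748
time_s: 6.45
ee_pos: [0.5236, 0.3541, 0.041]
eef_rot: [0.0, 0.462, 0.887, 0.001]
ft_force: [0.2, -0.7, 2.5]
finger_gap: 0.337
time_s: 6.87
ee_pos: [0.5236, 0.3541, 0.041]
eef_rot: [0.0, 0.462, 0.887, 0.001]
ft_force: [-0.1, 0.4, 6.0]
finger_gap: 0.342
```

```bash

python3 -m creep '[[-1,[0,0,0.5],[0,0,0]],[-1,[0,0,1],[0,0,0]],[-1,[0,0,1],[0,0,0]],[-1,[0,0,1],[0,0,0]],[-1,[0,0,1],[0,0,0]]]' 
python3 -m creep '[[-1,[0,0,1],[0,0,0]],[-1,[0,0,0.5],[0,0,0]],[-1,[0,-0.4,0],[0,0,0]],[-1,[0,-0.7,0],[0,0,0]],[-1,[0,-0.9,0],[0,0,0]]]' |tail -1
python3 -m creep '[[-1,[0.1,-1,0],[0,0,0]],[-1,[0.1,-1,0],[0,0,0]],[-1,[0.1,-1,0],[0,0,0]],[-1,[0.1,-1,0],[0,0,0]],[-1,[0.1,-1,0],[0,0,0]]]' |tail -1
python3 -m creep '[[-1,[0.1,-1,0],[0,0,0]],[-1,[0.1,-1,0],[0,0,0]],[-1,[0.1,-1,0],[0,0,0]],[-1,[0.1,-1,0],[0,0,0]],[-1,[0.1,-1,0],[0,0,0]]]' |tail -1
python3 -m creep '[[-1,[0.1,-1,0],[0,0,0]],[-1,[0.04,-1,-0.5],[0,0,0]],[-1,[0,-0.9,-0.5],[0,0,0]],[-1,[0,-0.7,-0.5],[0,0,0]],[-1,[0,-0.385,0],[0,0,0]]]' 
python3 -m creep '[[-1,[0,0,0],[0,0,0]],[-1,[0,0,0],[0,0,0]],[-1,[0,0,0],[0,0,0]],[-1,[0,0,0],[0,0,0]],[-1,[0,0,0],[0,0,0]]]'
python3 - <<'E'
from h import *
im,m=snap('wrist','w3.png'); s2,n=snap('scene','s3.png')
a=cv2.resize(s2[90:230,170:330],(640,560),interpolation=cv2.INTER_CUBIC); cv2.imwrite('pics/s3c.png',a)
E
```

```text
time_s: 7.28
ee_pos: [0.5225, 0.3535, 0.1302]
eef_rot: [-0.001, 0.462, 0.887, -0.001]
ft_force: [0.4, -0.3, -0.1]
finger_gap: 0.343
finger_gap: 0.341
finger_gap: 0.339
finger_gap: 0.335
time_s: 8.95
ee_pos: [0.5425, 0.0315, 0.1253]
eef_rot: [-0.004, 0.463, 0.886, -0.003]
ft_force: [0.1, 0.7, -1.4]
finger_gap: 0.337
time_s: 9.37
ee_pos: [0.5463, 0.035, 0.131]
eef_rot: [0.0, 0.461, 0.887, 0.0]
ft_force: [-0.4, 0.7, -0.3]
finger_gap: 0.338
```

View pics/s3c.png

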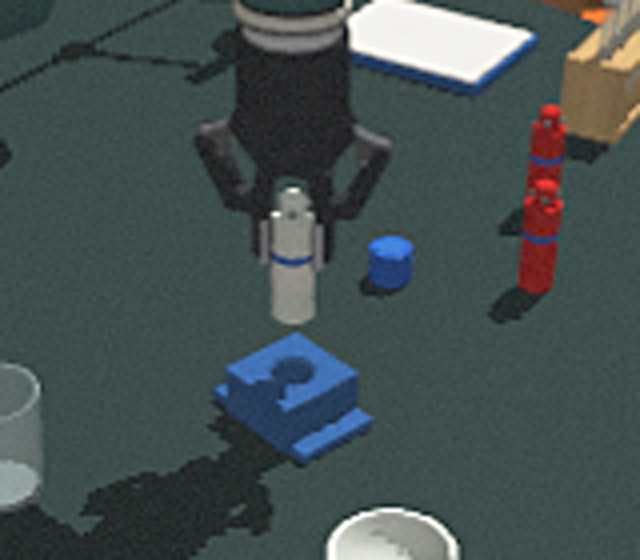

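The vial is held upright and lines up horizontally with the bore (crop columns 293 and 292). I'll descend.

```bash

python3 -m creep '[[-1,[0,-0.05,-0.7],[0,0,0]],[-1,[0,0,-0.7],[0,0,0]],[-1,[0,0,-0.6],[0,0,0]],[-1,[0,0,-0.2],[0,0,0]],[-1,[0,0,0],[0,0,0]]]' 
python3 -m creep '[[-1,[0,0,-0.1],[0,0,0]],[-1,[0,0,-0.1],[0,0,0]],[-1,[0,0,-0.1],[0,0,0]],[-1,[0,0,-0.1],[0,0,0]],[-1,[0,0,0],[0,0,0]]]' 
python3 -m creep '[[-1,[0,0,-0.05],[0,0,0]],[-1,[0,0,-0.05],[0,0,0]],[-1,[0,0,-0.05],[0,0,0]],[-1,[0,0,-0.05],[0,0,0]],[-1,[0,0,0],[0,0,0]]]'
```

```text
time_s: 9.88
ee_pos: [0.545, 0.0334, 0.0846]
eef_rot: [-0.002, 0.462, 0.887, -0.001]
ft_force: [-0.4, 0.4, -0.6]
finger_gap: 0.339
time_s: 10.3
ee_pos: [0.546, 0.0332, 0.0782]
eef_rot: [-0.0, 0.462, 0.887, 0.0]
ft_force: [-0.1, 1.0, -1.5]
finger_gap: 0.341
time_s: 10.72
ee_pos: [0.5459, 0.0332, 0.0741]
eef_rot: [-0.0, 0.462, 0.887, -0.0]
ft_force: [-0.3, -0.5, 0.0]
finger_gap: 0.337
```

```bash

python3 -m creep '[[-1,[0,0,-0.1],[0,0,0]],[-1,[0,0,-0.1],[0,0,0]],[-1,[0,0,-0.1],[0,0,0]],[-1,[0,0,-0.1],[0,0,0]],[-1,[0,0,0],[0,0,0]]]' 
python3 -m creep '[[-1,[0,0,-0.1],[0,0,0]],[-1,[0,0,-0.05],[0,0,0]],[-1,[0,0,-0.05],[0,0,0]],[-1,[0,0,-0.05],[0,0,0]],[-1,[0,0,0],[0,0,0]]]'
```

```text
time_s: 11.13
ee_pos: [0.5456, 0.0332, 0.0656]
eef_rot: [-0.001, 0.462, 0.887, -0.0]
ft_force: [-0.4, 0.1, -1.9]
finger_gap: 0.342
time_s: 11.55
ee_pos: [0.5459, 0.0332, 0.0611]
eef_rot: [-0.0, 0.462, 0.887, -0.0]
ft_force: [-0.3, -0.4, -1.2]
finger_gap: 0.342
```

```bash

python3 -m creep '[[-1,[0,0,-0.05],[0,0,0]],[-1,[0,0,-0.05],[0,0,0]],[-1,[0,0,-0.05],[0,0,0]],[-1,[0,0,0],[0,0,0]],[-1,[0,0,0],[0,0,0]]]'
python3 -m creep '[[-1,[0,0,0],[0,0,0]],[-1,[0,0,0],[0,0,0]],[-1,[0,0,0],[0,0,0]],[-1,[0,0,0],[0,0,0]],[-1,[0,0,0],[0,0,0]]]'
```

```text
time_s: 11.97
ee_pos: [0.5462, 0.0332, 0.059]
eef_rot: [0.0, 0.462, 0.887, 0.0]
ft_force: [-1.4, -0.0, 3.7]
finger_gap: 0.342
time_s: 12.38
ee_pos: [0.5463, 0.0331, 0.0589]
eef_rot: [0.0, 0.462, 0.887, 0.0]
ft_force: [-2.2, -0.6, 5.4]
finger_gap: 0.341
```

The vial is seated: TCP z is 0.059 as expected, with a bench-like reaction of 5 N. I'll release and lift.

```bash

python3 -m creep '[[0,[0,0,0],[0,0,0]],[0.3,[0,0,0],[0,0,0]],[1,[0,0,0],[0,0,0]],[1,[0,0,0],[0,0,0]],[1,[0,0,0],[0,0,0]]]'
python3 -m creep '[[1,[0,0,0],[0,0,0]],[1,[0,0,0.3],[0,0,0]],[1,[0,0,0.7],[0,0,0]],[1,[0,0,1],[0,0,0]],[1,[0,0,1],[0,0,0]]]'
python3 -m creep '[[1,[0,0,1],[0,0,0]],[1,[0,0,1],[0,0,0]],[1,[0,0,1],[0,0,0]],[1,[0,0,1],[0,0,0]],[1,[0,0,1],[0,0,0]]]'
python3 -m creep '[[1,[0,0,1],[0,0,0]],[1,[0,0,0],[0,0,0]],[1,[0,0,0],[0,0,0]],[1,[0,0,0],[0,0,0]],[1,[0,0,0],[0,0,0]]]'
python3 - <<'E'
from fit import *
im,m=snap('wrist','w4.png'); si,n=snap('scene','s4.png')
ti,tm=snap('top','t4.png')
print(sensors.state()['ee_pos'])
vr=[(.0085,.116),(.015,.098)]
for i,k in ((im,m),(si,n),(ti,tm)): print(inside(i,k,vr,.5465,.0334),inside(i,k,[(.0183,.03)],.4755,.226))
a=cv2.resize(im[130:230,200:320],(480,400),interpolation=cv2.INTER_CUBIC);b=cv2.resize(si[130:230,200:280],(320,400),interpolation=cv2.INTER_CUBIC)
cv2.imwrite('pics/c4.png',np.hstack([a,b]))
E
```

```text
time_s: 12.8
ee_pos: [0.5459, 0.0332, 0.0579]
eef_rot: [-0.0, 0.462, 0.887, -0.0]
ft_force: [0.1, 0.0, 0.2]
finger_gap: 0.993
time_s: 13.22
ee_pos: [0.5456, 0.0332, 0.1187]
eef_rot: [-0.001, 0.462, 0.887, -0.0]
ft_force: [1.3, 0.4, -0.2]
finger_gap: 1.0
time_s: 13.63
ee_pos: [0.546, 0.0332, 0.2199]
eef_rot: [0.0, 0.462, 0.887, 0.0]
ft_force: [0.3, -0.7, -0.5]
finger_gap: 1.0
time_s: 14.05
ee_pos: [0.5453, 0.0332, 0.2365]
eef_rot: [-0.001, 0.462, 0.887, -0.001]
ft_force: [0.4, -0.1, -0.3]
finger_gap: 0.997
[0.54551227 0.0332087  0.23682619]
[0.54751333 0.03065333] [0.47904667 0.21728   ]
[0.54444667 0.03278667] [0.47286 0.22696]
[0.53772667 0.04257333] [0.47606 0.22664]
```

View pics/c4.png

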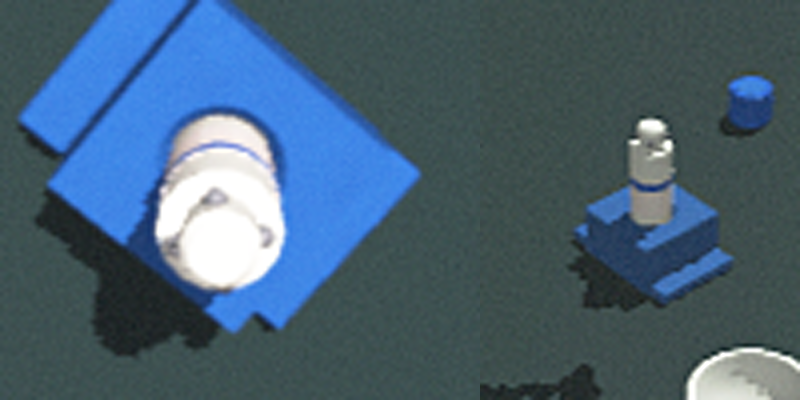

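The vial stands upright, seated and released, with its neck at crop (220,247) on the left and upright in the scene crop on the right. Cap to vial is (+71.6, -194.3) mm in both cameras. Next is the cap.

```bash

python3 -m creep '[[1,[-0.36,0.97,0],[0,0,0]],[1,[-0.36,0.97,0],[0,0,0]],[1,[-0.36,0.97,0],[0,0,0]],[1,[-0.36,0.97,0],[0,0,0]],[1,[-0.35,0.97,0],[0,0,0]]]' 80 |tail -1
python3 -m creep '[[1,[-0.36,0.97,-0.6],[0,0,0]],[1,[-0.36,0.97,-0.6],[0,0,0]],[1,[-0.36,0.97,-0.6],[0,0,0]],[1,[-0.36,0.97,-0.6],[0,0,0]],[1,[-0.35,0.98,-0.6],[0,0,0]]]' 
python3 -m creep '[[1,[0,0,-1],[0,0,0]],[1,[0,0,-1],[0,0,0]],[1,[0,0,-1],[0,0,0]],[1,[0,0,-1],[0,0,0]],[1,[0,0,-1],[0,0,0]]]' 
python3 -m creep '[[1,[0,0,-1],[0,0,0]],[1,[0,0,-1],[0,0,0]],[1,[0,0,-0.5],[0,0,0]],[1,[0,0,-0.4],[0,0,0]],[1,[0,0,0],[0,0,0]]]'
```

```text
finger_gap: 0.997
time_s: 15.03
ee_pos: [0.4737, 0.2282, 0.1771]
eef_rot: [-0.0, 0.462, 0.887, -0.0]
ft_force: [1.7, -0.7, 0.8]
finger_gap: 1.002
time_s: 15.45
ee_pos: [0.4739, 0.2274, 0.0767]
eef_rot: [-0.0, 0.462, 0.887, -0.0]
ft_force: [0.5, 0.5, -0.3]
finger_gap: 1.001
time_s: 15.87
ee_pos: [0.4732, 0.2269, 0.0184]
eef_rot: [-0.001, 0.462, 0.887, -0.001]
ft_force: [-0.4, 0.4, -0.2]
finger_gap: 1.001
```

```bash

python3 -m creep '[[1,[0,0,-0.3],[0,0,0]],[1,[0,0,-0.2],[0,0,0]],[1,[0,0,-0.1],[0,0,0]],[1,[0,0,0],[0,0,0]],[1,[0,0,0],[0,0,0]]]' 80
python3 -m creep '[[0,[0,0,0],[0,0,0]],[0,[0,0,0],[0,0,0]],[-0.2,[0,0,0],[0,0,0]],[-1,[0,0,0],[0,0,0]],[-1,[0,0,0],[0,0,0]]]'
python3 -m creep '[[-1,[0,0,0],[0,0,0]],[-1,[0,0,0],[0,0,0]],[-1,[0,0,0],[0,0,0]],[-1,[0,0,0],[0,0,0]],[-1,[0,0,0],[0,0,0]]]'
python3 -m creep '[[-1,[0,0,0],[0,0,0]],[-1,[0,0,0],[0,0,0]],[-1,[0,0,0],[0,0,0]],[-1,[0,0,0],[0,0,0]],[-1,[0,0,0],[0,0,0]]]'
```

```text
time_s: 16.28
ee_pos: [0.4748, 0.2275, 0.0088]
eef_rot: [0.0, 0.462, 0.887, 0.0]
ft_force: [0.2, 0.4, 0.1]
finger_gap: 1.003
time_s: 16.7
ee_pos: [0.4751, 0.2276, 0.0092]
eef_rot: [0.001, 0.462, 0.887, 0.001]
ft_force: [0.3, -0.6, 0.6]
finger_gap: 0.393
time_s: 17.12
ee_pos: [0.4751, 0.2276, 0.009]
eef_rot: [0.001, 0.462, 0.887, 0.001]
ft_force: [1.3, 0.4, 4.4]
finger_gap: 0.392
time_s: 17.53
ee_pos: [0.4751, 0.2276, 0.009]
eef_rot: [0.001, 0.462, 0.887, 0.001]
ft_force: [-0.4, 0.1, 4.8]
finger_gap: 0.391
```

```bash

python3 -m creep '[[-1,[0,0,0.3],[0,0,0]],[-1,[0,0,0.75],[0,0,0]],[-1,[0,0,1],[0,0,0]],[-1,[0,0,1],[0,0,0]],[-1,[0,0,1],[0,0,0]]]' 
python3 -m creep '[[-1,[0,0,1],[0,0,0]],[-1,[0,0,1],[0,0,0]],[-1,[0,0,1],[0,0,0]],[-1,[0.36,-0.97,0],[0,0,0]],[-1,[0.36,-0.97,0],[0,0,0]]]' |tail -1
python3 -m creep '[[-1,[0.36,-0.97,0],[0,0,0]],[-1,[0.36,-0.97,0],[0,0,0]],[-1,[0.36,-0.97,0],[0,0,0]],[-1,[0.36,-0.97,0],[0,0,0]],[-1,[0.36,-0.97,0],[0,0,0]]]' |tail -1
python3 -m creep '[[-1,[0.36,-0.97,0],[0,0,0]],[-1,[0.36,-0.97,0],[0,0,0]],[-1,[0.34,-0.985,0],[0,0,0]],[-1,[0,0,0],[0,0,0]],[-1,[0,0,0],[0,0,0]]]' |tail -1
python3 -m creep '[[-1,[0,0,0],[0,0,0]],[-1,[0,0,0],[0,0,0]],[-1,[0,0,0],[0,0,0]],[-1,[0,0,0],[0,0,0]],[-1,[0,0,0],[0,0,0]]]'
python3 - <<'E'
from h import *
si,n=snap('scene','s5.png');w,_=snap('wrist','w5.png')
a=cv2.resize(si[110:210,200:290],(450,500),interpolation=cv2.INTER_CUBIC)
b=cv2.resize(w[100:300,190:330],(350,500),interpolation=cv2.INTER_CUBIC)
cv2.imwrite('pics/c5.png',np.hstack([a,b]))
E
```

```text
time_s: 17.95
ee_pos: [0.4734, 0.227, 0.0891]
eef_rot: [-0.001, 0.462, 0.887, -0.001]
ft_force: [0.5, -0.2, -1.0]
finger_gap: 0.396
finger_gap: 0.394
finger_gap: 0.394
finger_gap: 0.391
time_s: 19.62
ee_pos: [0.5459, 0.0337, 0.1494]
eef_rot: [0.0, 0.461, 0.887, 0.0]
ft_force: [0.1, -0.3, -1.4]
finger_gap: 0.394
```

View pics/c5.png

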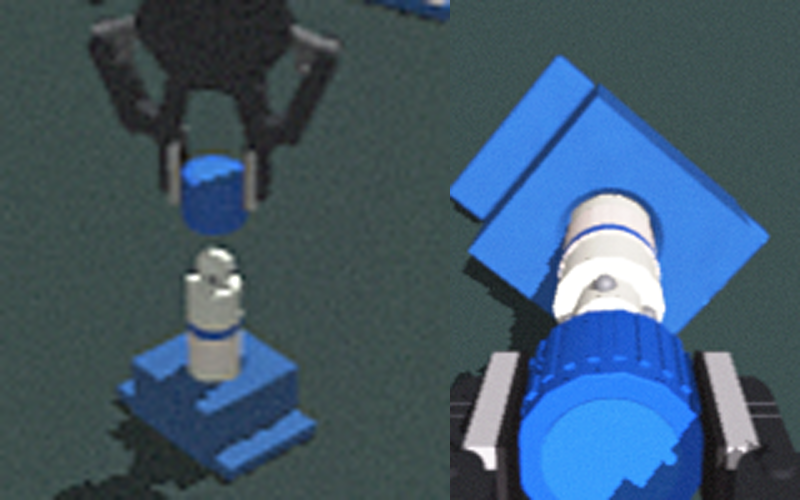

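The cap is held level and centred above the neck in both crops. I'll lower it to the beads, then push slowly.

```bash

python3 -m creep '[[-1,[0.02,-0.03,-0.5],[0,0,0]],[-1,[0,0,-0.5],[0,0,0]],[-1,[0,0,-0.2],[0,0,0]],[-1,[0,0,-0.1],[0,0,0]],[-1,[0,0,0],[0,0,0]]]'
python3 -m creep '[[-1,[0,0,-0.05],[0,0,0]],[-1,[0,0,-0.05],[0,0,0]],[-1,[0,0,-0.05],[0,0,0]],[-1,[0,0,-0.05],[0,0,0]],[-1,[0,0,0],[0,0,0]]]'
python3 -m creep '[[-1,[0,0,-0.05],[0,0,0]],[-1,[0,0,-0.05],[0,0,0]],[-1,[0,0,0],[0,0,0]],[-1,[0,0,0],[0,0,0]],[-1,[0,0,0],[0,0,0]]]'
```

```text
time_s: 20.13
ee_pos: [0.5457, 0.0325, 0.1219]
eef_rot: [-0.001, 0.462, 0.887, -0.0]
ft_force: [-0.6, -0.6, -0.0]
finger_gap: 0.397
time_s: 20.55
ee_pos: [0.5465, 0.0325, 0.1193]
eef_rot: [0.0, 0.462, 0.887, 0.0]
ft_force: [-0.4, -0.3, -0.1]
finger_gap: 0.394
time_s: 20.97
ee_pos: [0.5465, 0.0325, 0.1173]
eef_rot: [0.0, 0.462, 0.887, 0.0]
ft_force: [1.1, -0.4, 0.0]
finger_gap: 0.392
```

```bash

python3 -m creep '[[-1,[0,0,-0.05],[0,0,0]],[-1,[0,0,-0.05],[0,0,0]],[-1,[0,0,0],[0,0,0]],[-1,[0,0,0],[0,0,0]],[-1,[0,0,0],[0,0,0]]]'
python3 -m creep '[[-1,[0,0,-0.05],[0,0,0]],[-1,[0,0,0],[0,0,0]],[-1,[0,0,0],[0,0,0]],[-1,[0,0,0],[0,0,0]],[-1,[0,0,0],[0,0,0]]]'
```

```text
time_s: 21.38
ee_pos: [0.5468, 0.0325, 0.1162]
eef_rot: [0.001, 0.462, 0.887, 0.0]
ft_force: [-1.3, 0.9, 5.3]
finger_gap: 0.394
time_s: 21.8
ee_pos: [0.5473, 0.0326, 0.1159]
eef_rot: [0.001, 0.462, 0.887, 0.001]
ft_force: [-1.2, 0.0, 7.3]
finger_gap: 0.397
```

```bash

python3 -m creep '[[-1,[0,0,-0.05],[0,0,0]],[-1,[0,0,0],[0,0,0]],[-1,[0,0,0],[0,0,0]],[-1,[0,0,0],[0,0,0]],[-1,[0,0,0],[0,0,0]]]'
python3 -m creep '[[-1,[0,0,-0.05],[0,0,0]],[-1,[0,0,0],[0,0,0]],[-1,[0,0,0],[0,0,0]],[-1,[0,0,0],[0,0,0]],[-1,[0,0,0],[0,0,0]]]'
```

```text
time_s: 22.22
ee_pos: [0.5476, 0.0325, 0.1154]
eef_rot: [0.002, 0.462, 0.887, 0.001]
ft_force: [-1.6, 0.9, 8.9]
finger_gap: 0.393
time_s: 22.63
ee_pos: [0.5476, 0.0325, 0.1142]
eef_rot: [0.002, 0.462, 0.887, 0.001]
ft_force: [-0.8, 0.4, 7.4]
finger_gap: 0.395
```

```bash

python3 -m creep '[[-1,[0,0,-0.05],[0,0,0]],[-1,[0,0,-0.05],[0,0,0]],[-1,[0,0,0],[0,0,0]],[-1,[0,0,0],[0,0,0]],[-1,[0,0,0],[0,0,0]]]'
python3 -m creep '[[-1,[0,0,-0.05],[0,0,0]],[-1,[0,0,-0.05],[0,0,0]],[-1,[0,0,0],[0,0,0]],[-1,[0,0,0],[0,0,0]],[-1,[0,0,0],[0,0,0]]]'
```

```text
time_s: 23.05
ee_pos: [0.5458, 0.0324, 0.1091]
eef_rot: [-0.001, 0.462, 0.887, -0.0]
ft_force: [1.0, -0.1, -2.2]
finger_gap: 0.391
time_s: 23.47
ee_pos: [0.5464, 0.0325, 0.1082]
eef_rot: [-0.0, 0.462, 0.887, -0.0]
ft_force: [0.5, 0.8, -1.1]
finger_gap: 0.396
```

Clicked: the force fell to about 0. The shoulder should come at TCP z ≈ 0.107, so I'll seat the cap and build up to 10 N.

```bash

python3 -m creep '[[-1,[0,0,-0.05],[0,0,0]],[-1,[0,0,-0.05],[0,0,0]],[-1,[0,0,0],[0,0,0]],[-1,[0,0,0],[0,0,0]],[-1,[0,0,0],[0,0,0]]]'
python3 -m creep '[[-1,[0,0,-0.05],[0,0,0]],[-1,[0,0,0],[0,0,0]],[-1,[0,0,0],[0,0,0]],[-1,[0,0,0],[0,0,0]],[-1,[0,0,0],[0,0,0]]]'
```

```text
time_s: 23.88
ee_pos: [0.5468, 0.0326, 0.1071]
eef_rot: [0.0, 0.462, 0.887, 0.0]
ft_force: [-1.4, 1.7, 4.2]
finger_gap: 0.393
time_s: 24.3
ee_pos: [0.5471, 0.0326, 0.107]
eef_rot: [0.001, 0.462, 0.887, 0.001]
ft_force: [-1.3, 0.9, 7.8]
finger_gap: 0.393
```

```bash

python3 -m creep '[[-1,[0,0,-0.05],[0,0,0]],[-1,[0,0,0],[0,0,0]],[-1,[0,0,0],[0,0,0]],[-1,[0,0,0],[0,0,0]],[-1,[0,0,0],[0,0,0]]]'
python3 -m creep '[[-1,[0,0,0],[0,0,0]],[-1,[0,0,0],[0,0,0]],[-1,[0,0,0],[0,0,0]],[-1,[0,0,0],[0,0,0]],[-1,[0,0,0],[0,0,0]]]'
python3 -m creep '[[-1,[0,0,0],[0,0,0]],[-1,[0,0,0],[0,0,0]],[-1,[0,0,0],[0,0,0]],[-1,[0,0,0],[0,0,0]],[-1,[0,0,0],[0,0,0]]]'
python3 - <<'E'
from h import *
si,n=snap('scene','s6.png');w,_=snap('wrist','w6.png')
a=cv2.resize(si[110:210,200:290],(450,500),interpolation=cv2.INTER_CUBIC)
b=cv2.resize(w[100:300,190:330],(350,500),interpolation=cv2.INTER_CUBIC)
cv2.imwrite('pics/c6.png',np.hstack([a,b]))
s0=cv2.imread('pics/scene1.png'); d=cv2.absdiff(s0,si).max(2)>40
for nm,(x0,y0,x1,y1) in dict(beaker=(150,175,185,220),jar=(95,222,138,278),dish=(248,212,288,246)).items(): print(nm,d[y0:y1,x0:x1].mean())
E
```

```text
time_s: 24.72
ee_pos: [0.5473, 0.0326, 0.107]
eef_rot: [0.001, 0.462, 0.887, 0.001]
ft_force: [-2.7, 1.7, 10.4]
finger_gap: 0.388
time_s: 25.13
ee_pos: [0.5473, 0.0326, 0.107]
eef_rot: [0.001, 0.462, 0.887, 0.001]
ft_force: [-3.0, -0.1, 9.7]
finger_gap: 0.394
time_s: 25.55
ee_pos: [0.5473, 0.0325, 0.107]
eef_rot: [0.001, 0.462, 0.887, 0.001]
ft_force: [-2.8, 0.8, 10.8]
finger_gap: 0.393
beaker 0.012063492063492064
jar 0.01079734219269103
dish 0.0
```

View pics/c6.png

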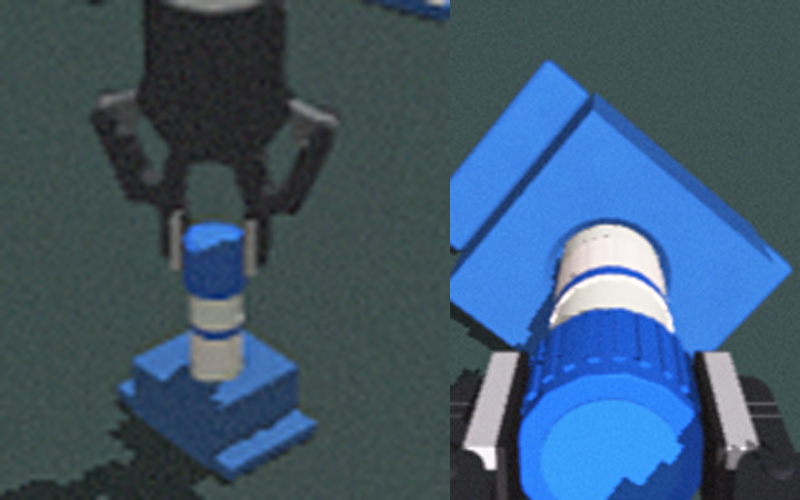

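The cap is fully home, with its rim on the shoulder and no neck or beads visible. The push is steady at about 10 N. I'll trim the small sideways force and hand in.

```bash

python3 -m creep '[[-1,[-0.03,0,0],[0,0,0]],[-1,[0,0,0],[0,0,0]],[-1,[0,0,0],[0,0,0]],[-1,[0,0,0],[0,0,0]],[-1,[0,0,0],[0,0,0]]]'
python3 -m creep '[[-1,[0,0,0],[0,0,0]],[-1,[0,0,0],[0,0,0]],[-1,[0,0,0],[0,0,0]],[-1,[0,0,0],[0,0,0]],[-1,[0,0,0],[0,0,0]]]'
python3 -c "
from plant import robot,sensors
s=sensors.state();print(s['ft_force'],s['ee_pos']);print(robot.close_job())"
```

```text
time_s: 26.07
ee_pos: [0.547, 0.0326, 0.1069]
eef_rot: [0.002, 0.462, 0.887, 0.001]
ft_force: [-1.6, 0.9, 9.2]
finger_gap: 0.395
time_s: 26.48
ee_pos: [0.547, 0.0326, 0.107]
eef_rot: [0.002, 0.462, 0.887, 0.001]
ft_force: [-1.2, 0.5, 9.8]
finger_gap: 0.392
[-1.23082016  0.49715443  9.80735714] [0.54699338 0.03263578 0.10697663]
the job is handed in; nothing more can be done
None
```

The white vial stands upright in the bore, and I let go of it before capping. The blue cap is snapped fully home on its neck. I handed the job in at 26.5 s with the gripper still on the cap, pressing down at about 9.8 N.

- **Click and seating:** the push peaked at about 9 N on the beads and then dropped to about 0. The TCP stopped 9 mm lower, at z = 0.107, where the shoulder was expected. The last pictures show the rim on the shoulder.
- **Bystanders:** the beaker, jar and dish areas of the scene picture are unchanged, with at most 1.2% of their pixels differing.
- **Disagreements:** the cameras differed by about 3 mm in absolute position, so I worked from relative offsets, which agreed within about 1 mm. The gripper opening on the cap read about 33 mm against its 36–37 mm diameter, but the pictures show it held level. About 1 N of sideways force remained at the end.

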